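Set the buffing-box rest one hole longer and load the tube

ROBOT

A 6-joint arm with a two-finger parallel gripper is mounted at the origin on the work surface. World frame = base frame: x ahead of the robot, y to its left, z up, the work surface at z = 0. Lengths are in m, angles in rad, forces in N, time in s.
With the tool pointing down it reaches from about 0.375 to 0.975 m from the base axis. Payload 3.8 kg.
Tool frame: the origin (TCP) lies at the very end of the fingers, on their centre line; the grasp point (between the pads) lies 19 mm behind it; x points along the fingers, y is the direction in which the jaws open and shut, and the axes are right-handed (so a half turn about x gives the same grasp; the last joint's range is limited). The gripper opens to 85 mm and grips with 20 to 120 N. Pads are 22 mm wide; open, the fingers measure 114 mm over their backs; the gripper's body (76 mm by 85 mm) begins 54 mm behind the grasp point. The pads swing forward as they close: fully open they stand 13 mm farther back than shut.
Start: joints at [-1.375, 0.264, 1.604, -0, 1.274, -0.037], TCP at [0.156, -0.657, 0.231] pointing down, gripper open.
Joint ranges: [-2.63, 2.63], [-0.94, 2.18], [0.31, 2.57], [-1.31, 4.45], [0, 2.66], [-2.55, 2.55]. Speed limits (rad/s): [2.57, 2.57, 3.14, 3.14, 3.14, 3.14].

INTERFACE

Orientations are given as a unit quaternion [w, x, y, z].
In Python, from workcell import manip gives the robot as it stands. The module is installed in compiled form; this text tells all that it offers.
- The arm moves only by the tool jog_arm, never from a script. Its argument "deltas" is a list of rows, each a list of 7 numbers: the opening, from -1 (shut) to 1 (fully open), then the shift along the world's x, y, z in m, then the turn, a rotation vector about the world's x, y, z in units of 6 degrees (1.0 is 6 degrees). A call has 1 to 12 rows; each row is the pose to reach, as a shift and turn from the pose commanded when the call began; what a row does not reach only later rows make up. A row lasts 1/10 s, in which the tool goes at most 50 mm and 8.59 degrees, less where a joint would pass 70% of its speed; a pose out of reach is approached as far as the arm can. A call with a gripper value outside its range is refused whole. The fingers move at their own pace and stop on an object; "newtons" is the grip in N (left out, the last holds). Time passes only in rows, so rows that repeat a pose let the fingers close. It gives the time, the measured TCP pose, the force and the opening at its end, in the units of the state.
- manip.sense(): the state, without advancing time (a new reading comes with each control period).
- manip.capture(name): name is "scene" or "top" or "wrist"; returns the picture (420x560x3 uint8, red, green, blue); there is no depth.
- manip.camera_info(name): a dict with "intrinsics" (3x3 intrinsics, pixels), "distortion" ([k1, k2, p1, p2, k3] as OpenCV has them; the pictures are not rectified), "T" (4x4, takes a point from camera to world coordinates). Camera axes: x right, y down, z forward; pixel columns grow to the right and rows downward; lengths in m; the calibration is good to about 2 mm. A picture is of the moment at which its call begins: read the wrist's pose just before it. camera_info takes no time and is no camera call; for the wrist camera it gives the pose at the moment of the call.
- manip.sign_off(): hands the job in, once; it reports no verdict.
The state is a dict: "time": time; "joints": joint angles; "dq": joint speeds; "joint_torque": joint torques, N m; "ee_pos": TCP position; "orientation": TCP orientation; "contact_force": force on the tool from outside, world axes, zero at the start; "torque": the same for the moment, N m; "grip_width": opening from 0.0 (shut) to 1.0 (fully open).
Only numpy, scipy, OpenCV 4.12 (cv2) and the standard library are available. Lean on these libraries where they do the work, as an engineer would, in place of code of your own. Each camera call takes 0.05 s, during which the arm holds its last target. There are 200 camera calls.

TASK

Get the buffing box ready for the longer brass tube: raise its clear lid until the struts hold it open on their own, then pinch in the two spring buttons of the telescopic rest inside and draw its sleeve out to the next longer hole, so that both buttons pop out again and lock it. Then take the brass tube from the bench and lay it in the two V saddles, between their end stops, and let go. Leave the other things in the box and on the bench where they are.

Things in the scene. Friction and masses are not known exactly. Their poses are not given: they have to be found in the camera images.
- buffbox: The buffing box, fixed to the bench: an open grey sheet-steel tray, 250 (x) x 400 (y) x 98 mm high, walls and floor 4 mm. Origin at the centre of its underside; its x axis points from the handle side to the hinge side, z up.
- lid_handle (a point): Middle of the handle bar of the box's clear framed lid: a level round steel bar, 12 mm thick and 120 mm long along the box's y, on two legs at its ends. Closed, its axis is 146.5 mm above the bench and 36 mm above the lid's top face, 25 mm in from the lid's front edge. It moves with the lid and its axes turn with it.
- lid_hinge (a point): Middle of the lid's hinge line, along the box's y at the far rim of the box, 98.5 mm above the bench. In the lid's frame the handle bar's middle lies 225 mm from it towards the handle side and 48 mm above it, so it swings on a 230 mm radius. The lid is 250 x 400 x 12 mm.
- lid (a joint): Lid angle, rad: 0 shut, about 1.7 fully open (leaning 7 degrees beyond upright, away from the robot). The lid weighs 0.9 kg and two gas struts nearly carry it: lifting takes under 5 N at the handle; below about 0.6 rad it slowly sinks shut, above about 0.7 rad the struts push it open in 1 to 3 s and hold it there.
- rest_buttons (a point): Point midway between the two spring buttons of the telescopic rest on the box's floor, 37 mm above the bench; it does not move with the sleeve. y runs along the rest's tubes towards the end that is drawn out (longer = +y), x is across, z up. The round-nosed buttons, 11 mm thick, on the inner tube at y = 0, each stand 6 mm proud of a side face of the sleeve (at -x and +x): 38 mm across both.
- sleeve (a joint): Slide along +y of rest_buttons, m, of a 26 mm square aluminium sleeve (y = -58 to +100 mm at 0) over a fixed 21 mm tube. Three holes a side, 40 mm apart; it starts locked at the middle one (0); the next longer is 0.040, the shorter -0.040. 0.7 mm of play when locked, 2.5 N friction. Along y a gripper has 60 mm free either side of the buttons before the saddles.
- button_front (a joint): How far the button on the -x (handle) side is pressed in, m: 0 popped out, 0.006 flush with the sleeve, 0.008 under the sleeve's wall. Spring 3 N, rising to 4.5 N. Pads that press both buttons flush with the sleeve's faces free it: as the sleeve is then moved (10 to 20 N) the noses ride under the hole's edge, and pop out at the next hole.
- button_back (a joint): The same for the button on the +x (hinge) side.
- rest_bed (a point): Where the tube's middle comes to lie once the rest is at the longer hole: midway between the saddles, 79 mm above the bench, axes as rest_buttons (tube along y). Saddles: cork-lined 90 degree Vs, 18 mm long, 42 mm wide at the mouth, each closed outside by a stop plate 46 mm wide, 89 mm above the bench. 160 mm between the plates at sleeve 0, 200 at 0.040. Sleeve top: 50 mm above the bench.
- tube_centre (a point): Middle of the brass tube: a plain round tube 30 mm in diameter and 190 mm long, 0.15 to 0.31 kg, lying on the bench left or right of the box; its x axis runs along the tube. It may lie either way round. It rolls if pushed sideways.
- mallet: Bystander: wooden mallet lying on the bench along its x, 210 mm long, head 75 mm wide at +x, 40 mm high; origin under its middle.
- polish: Bystander: upright bottle, 60 mm wide, 150 mm tall; origin under its middle.
- compound_tin: Bystander: round tin, 68 mm wide, 50 mm tall, on the bench before the box; origin under its middle.
- mandrel: Bystander in the box: steel mandrel, 16 mm thick, 170 mm long along its x; origin under its middle.
- felt_block: Bystander in the box: grey felt block, 34 x 60 x 30 mm; origin under its middle.
- key_dish: Bystander: steel dish of brass keys, 96 mm wide, 30 mm tall, on the bench before the box; origin under its middle.
- driver: Bystander: screwdriver, 190 mm long along its x, 26 mm thick; origin under its middle.

How it is judged:
On the way, in this order (a step that is already met when the one before it is completed fails the run):
1. the lid stands open, held by its struts (value of joint lid above 1.5 rad), for 0.3 s.
2. the sleeve is at the next longer hole with both buttons popped out (value of joint sleeve between 0.0375 and 0.0425 m and value of joint each of button_front, button_back below 0.002 m), for 0.2 s.
At the end, for the whole second after the job is handed in: Lid above 1.5 rad; sleeve within 2.5 mm of 0.040 with both buttons out to within 2 mm; tube at rest in both saddles, its middle within 6 mm across, 9 mm along and 5 mm in height of the bed point and its axis within 0.06 rad of the rest's (all of step 2 and value of joint lid above 1.5 rad and x of tube_centre in the frame of rest_bed between -0.006 and 0.006 m and z of tube_centre in the frame of rest_bed between -0.005 and 0.005 m and y of tube_centre in the frame of rest_bed between -0.009 and 0.009 m and angle between the x axis of tube_centre and the y axis of rest_bed, either way round below 0.06 rad and linear speed of tube below 0.02 m/s); the robot touches nothing.
It fails at once if another thing in the box or on the bench is shifted by more than 30 mm or knocked over (distance of any of mallet, polish, compound_tin, mandrel, felt_block, key_dish, driver from where it was at the start of the episode above 0.03 m or angle between any of polish, compound_tin, key_dish's own z axis and vertical above 0.5 rad).
It also fails if it takes over 64 s, if anything falls off the work surface, if the arm or the gripper's body presses on something with over 40 N, if the wrist force passes 120 N, or if a joint passes its speed limit or range.

## Working session

There is one attempt and no reset: what is moved stays moved. The work goes in short steps, Python scripts to look and compute and a tool call to move; the robot and the scene stay as the last step left them, time stands still between calls to the robot, and variables do not carry over. Pictures are saved under pics/ and viewed, about 8 in all and at most 12, crops included, and the job is handed in when it is done.

Besides the shell and the picture viewer there is one more tool, called after "Request:" as name(argument=value, ...), one argument or row to a line, values as JSON. jog_arm: Moves the arm, as the interface text tells. Its arguments: {"type":"object","properties":{"deltas":{"type":"array"},"newtons":{"type":"number"}},"required":["deltas"]}

```bash
mkdir -p pics; cat > h.py <<'E'
import numpy as np, cv2
from workcell import manip
def cap(n,f=None):
    im=manip.capture(n)
    if f: cv2.imwrite('pics/'+f,cv2.cvtColor(im,cv2.COLOR_RGB2BGR))
    return im
def ray(n,uv):
    c=manip.camera_info(n);K=np.array(c['intrinsics']);d=np.array(c['distortion']);T=np.array(c['T'])
    p=cv2.undistortPoints(np.array(uv,float).reshape(-1,1,2),K,d).reshape(-1,2)
    D=np.c_[p,np.ones(len(p))]@T[:3,:3].T
    return T[:3,3],D
def onz(n,uv,z):
    o,D=ray(n,uv); z=np.broadcast_to(z,(len(D),)); return o+D*((z-o[2])/D[:,2])[:,None]
def proj(n,P):
    c=manip.camera_info(n);T=np.linalg.inv(np.array(c['T']))
    return cv2.projectPoints(np.array(P,float).reshape(-1,1,3),cv2.Rodrigues(T[:3,:3])[0],T[:3,3],np.array(c['intrinsics']),np.array(c['distortion']))[0].reshape(-1,2)
E
python3 - <<'E'
from h import *
a=cap('scene','s1.png');b=cap('top','t1.png')
for n in('scene','top','wrist'):
    c=manip.camera_info(n);print(n,np.round(c['intrinsics'],1).tolist(),np.round(c['T'],3).tolist())
print(manip.sense())
E
```

```text
scene [[430.2, 0.0, 284.0], [0.0, 430.2, 207.8], [0.0, 0.0, 1.0]] [[0.849, 0.279, -0.449, 1.135], [0.529, -0.449, 0.721, -0.946], [-0.001, -0.849, -0.528, 0.797], [0.0, 0.0, 0.0, 1.0]]
top [[528.6, 0.0, 270.0], [0.0, 528.6, 220.4], [0.0, 0.0, 1.0]] [[-0.028, -0.989, 0.144, 0.371], [-0.999, 0.03, 0.011, 0.003], [-0.015, -0.144, -0.99, 1.385], [0.0, 0.0, 0.0, 1.0]]
wrist [[322.5, 0.0, 281.5], [0.0, 322.5, 211.6], [0.0, 0.0, 1.0]] [[0.232, -0.927, -0.296, 0.231], [-0.973, -0.221, -0.069, -0.64], [-0.001, 0.304, -0.953, 0.374], [0.0, 0.0, 0.0, 1.0]]
{'time': 0.1, 'joints': array([-1.37494589e+00,  2.64678105e-01,  1.60524613e+00, -2.20790915e-05,
        1.27372670e+00, -3.69189361e-02]), 'dq': array([ 0.00149051, -0.00170976, -0.00369634, -0.00088847,  0.00198875,
       -0.00062012]), 'joint_torque': array([ 2.04599733e-04, -5.16706467e+01, -3.68588233e+01, -1.59940982e-04,
        6.24938897e-03,  3.62112235e-05]), 'ee_pos': array([ 0.15555192, -0.65614072,  0.23008165]), 'orientation': array([-0.08138815, -0.70225732, -0.08283779,  0.70238773]), 'contact_force': array([-0.32507447,  0.05037045, -0.16827809]), 'torque': array([-0.02942485, -0.0084624 , -0.02206775]), 'grip_width': 0.9977664813967627}
```

View pics/t1.png

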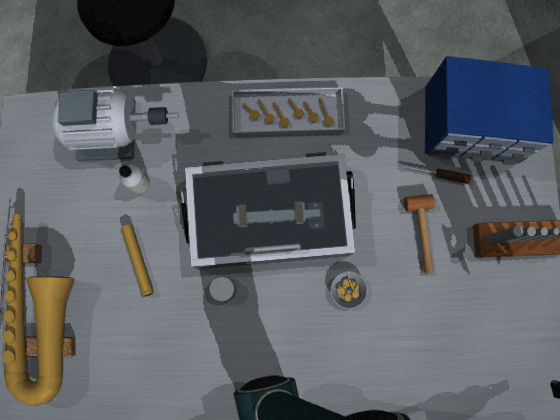

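View pics/s1.png

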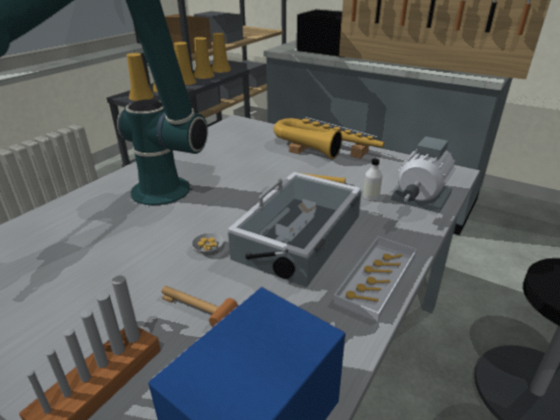

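Top view: box centred near (270,212), handle bar near (272,247). The tube is at (137,260), polish at (133,178), tin at (221,290) and dish at (348,290). The rest's saddles are near (241,215) and (300,212). Next I'll measure and zoom.

```bash
python3 - <<'E'
from h import *
b=cv2.imread('pics/t1.png')
cv2.imwrite('pics/t1c.png',cv2.resize(b[140:310,170:370],None,fx=4,fy=4,interpolation=cv2.INTER_CUBIC)[:600])
hsv=cv2.cvtColor(b,cv2.COLOR_BGR2HSV)
m=(b.min(2)>150).astype(np.uint8);m[:140]=0;m[300:]=0;m[:,:170]=0;m[:,370:]=0
cs=cv2.findContours(m,cv2.RETR_EXTERNAL,cv2.CHAIN_APPROX_NONE)[0]
c=max(cs,key=cv2.contourArea);q=cv2.boxPoints(cv2.minAreaRect(c));print(q)
print(np.round(onz('top',q,.1105),4))
m=cv2.inRange(hsv,(10,100,60),(32,255,255));m[:,:110]=0;m[:,165:]=0;m[:210]=0;m[310:]=0
c=max(cv2.findContours(m,0,1)[0],key=cv2.contourArea);r=cv2.minAreaRect(c);q=cv2.boxPoints(r);print(r)
P=onz('top',q,.015);print(np.round(P,4),P.mean(0))
E
```

```text
[[244.44267 187.86887]
 [347.68036 178.48361]
 [354.35248 251.87704]
 [251.1148  261.2623 ]]
[[ 0.639   0.0773  0.1105]
 [ 0.655  -0.1782  0.1105]
 [ 0.4729 -0.1854  0.1105]
 [ 0.4579  0.065   0.1105]]
((136.5184326171875, 259.50946044921875), (72.14369201660156, 11.389569282531738), 72.0955581665039)
[[0.5646 0.4179 0.015 ]
 [0.5732 0.3881 0.015 ]
 [0.3904 0.3281 0.015 ]
 [0.3818 0.3571 0.015 ]] [0.47748728 0.37280811 0.015     ]
```

View pics/t1c.png

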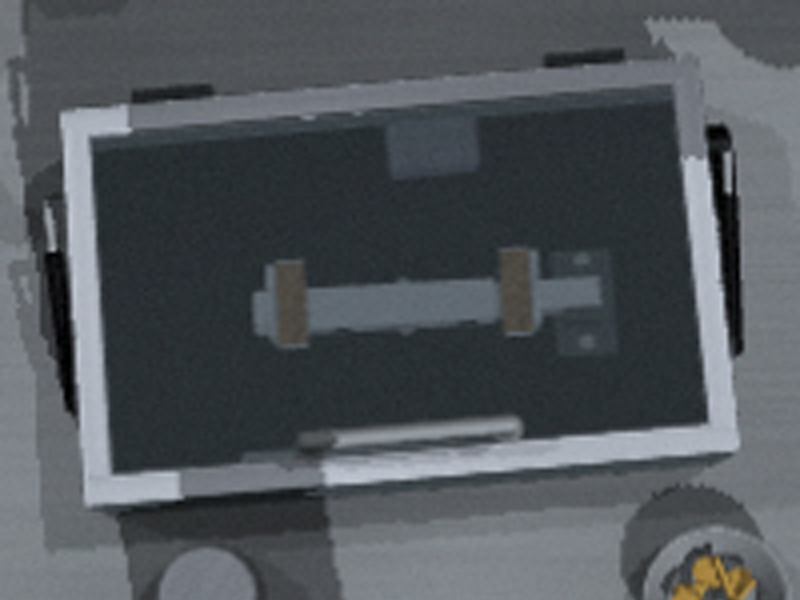

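```bash
python3 - <<'E'
from h import *
f=lambda q:np.array(q)/4.+[170-.4,140-.4]
P=onz('top',f([[62,112],[697,57],[739,447],[87,505]]),.1105);print(np.round(P,4),P.mean(0))
d=[P[0]-P[1],P[3]-P[2],P[0]-P[3],P[1]-P[2]];print([ (round(np.linalg.norm(v),4),round(np.degrees(np.arctan2(v[1],v[0])),2)) for v in d])
H=onz('top',f([[302,440],[520,427]]),.1465);print('handle',H,H.mean(0))
B=onz('top',f([[404,281],[406,329]]),.037);print('buttons',B,B.mean(0))
S=onz('top',f([[254,313],[600,290]]),.045);print(S)
Q=onz('top',f([[435,148]]),.03);print('felt',Q)
print('sad',onz('top',f([[290,304],[518,291]]),.079))
E
```

```text
[[ 0.6956  0.2246  0.1105]
 [ 0.7181 -0.1721  0.1105]
 [ 0.4742 -0.1855  0.1105]
 [ 0.4507  0.2104  0.1105]] [0.58465601 0.01935513 0.1105    ]
[(np.float64(0.3973), np.float64(93.24)), (np.float64(0.3966), np.float64(93.41)), (np.float64(0.2454), np.float64(3.32)), (np.float64(0.2443), np.float64(3.14))]
handle [[ 0.48332004  0.07676277  0.1465    ]
 [ 0.48718575 -0.05155106  0.1465    ]] [0.4852529  0.01260586 0.1465    ]
buttons [[0.59434538 0.01510315 0.037     ]
 [0.56300048 0.01470524 0.037     ]] [0.57867293 0.01490419 0.037     ]
[[ 0.57518462  0.11187346  0.045     ]
 [ 0.58335014 -0.11056451  0.045     ]]
felt [[ 0.68330286 -0.00767555  0.03      ]]
sad [[ 0.57499539  0.08643468  0.079     ]
 [ 0.57886627 -0.05634232  0.079     ]]
```

```bash
cat >> h.py <<'E'
from scipy.spatial.transform import Rotation as R
def turn(yaw_deg,pitch_deg=0):
    "rotvec (6deg units) to tool-down with jaw axis y at world yaw"
    s=manip.sense();q=s['orientation'];Rc=R.from_quat([q[1],q[2],q[3],q[0]])
    y=np.radians(yaw_deg);Y=np.array([np.cos(y),np.sin(y),0]);X=np.array([0,0,-1.])
    Rd=R.from_matrix(np.c_[X,Y,np.cross(X,Y)])
    return (Rd*Rc.inv()).as_rotvec()/np.radians(6)
E
python3 - <<'E'
from h import *
s=manip.sense();q=s['orientation'];print(np.round(R.from_quat([q[1],q[2],q[3],q[0]]).as_matrix(),3))
for y in(3.3,183.3):print(turn(y))
print(np.array([.485,.0135,.1275])-s['ee_pos'])
E
```

```text
[[-0.     0.231 -0.973]
 [ 0.002 -0.973 -0.231]
 [-1.    -0.002 -0.   ]]
[-1.32038690e-02 -1.67734222e-02  1.33271492e+01]
[-1.75963316e-02  1.38516550e-02 -1.66728392e+01]
[ 0.32944808  0.66964072 -0.10258165]
```

Request:
jog_arm(
  deltas=[
    [0.3,0.329,0.67,0,0,0,13.33],
    [0.3,0.329,0.67,0,0,0,13.33],
    [0.3,0.329,0.67,0,0,0,13.33],
    [0.3,0.329,0.67,0,0,0,13.33],
    [0.3,0.329,0.67,0,0,0,13.33],
    [0.3,0.329,0.67,0,0,0,13.33],
    [0.3,0.329,0.67,0,0,0,13.33],
    [0.3,0.329,0.67,0,0,0,13.33],
    [0.3,0.329,0.67,0,0,0,13.33],
    [0,0.329,0.67,0,0,0,13.33],
    [0,0.329,0.67,0,0,0,13.33],
    [0,0.329,0.67,0,0,0,13.33],
  ],
  newtons=25,
)

```text
time: 1.3
ee_pos: [0.4203, -0.1162, 0.2311]
orientation: [0.514, 0.485, 0.514, -0.485]
contact_force: [0.8, 0.3, -0.2]
grip_width: 0.495
```

Request:
jog_arm(
  deltas=[
    [0,0.329,0.67,0,0,0,0],
    [0,0.329,0.67,0,0,0,0],
  ],
)

```text
time: 1.5
ee_pos: [0.4645, -0.0264, 0.2312]
orientation: [0.514, 0.485, 0.514, -0.485]
contact_force: [0.0, -0.6, 0.2]
grip_width: 0.498
```

Request:
jog_arm(
  deltas=[
    [0,0,0,0,0,0,0],
  ],
)

```text
time: 1.6
ee_pos: [0.4658, -0.0232, 0.2311]
orientation: [0.516, 0.484, 0.516, -0.483]
contact_force: [-0.1, -0.3, 0.4]
grip_width: 0.5
```

```bash
python3 - <<'E'
from h import *
cap('wrist','w1.png')
s=manip.sense();print(s['ee_pos'],s['joints'],s['contact_force'],turn(3.3))
print(np.array([.485,.0135,.1275])-s['ee_pos'])
print(proj('wrist',[[.4827,.0735,.1465],[.4888,-.046,.1465]]))
E
```

```text
[ 0.46465872 -0.0257151   0.23086765] [-1.08980062e-01 -1.40607002e-01  2.03278743e+00  2.29728353e-04
  1.25031812e+00 -1.73009885e-01] [-0.23258611  0.1417535   0.14075582] [-0.00303719 -0.00836314 -0.06074775]
[ 0.02034128  0.0392151  -0.10336765]
[[318.94089122  76.3708139 ]
 [311.64679478 243.46590366]]
```

View pics/w1.png

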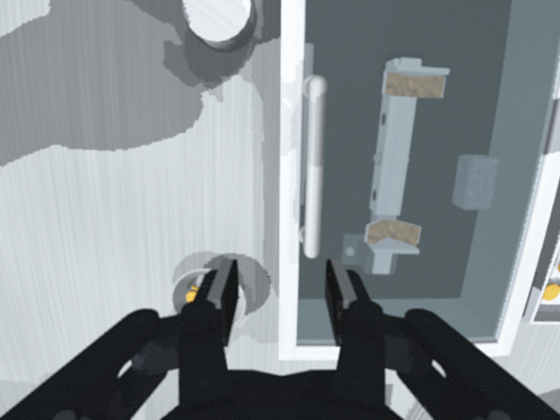

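Request:
jog_arm(
  deltas=[
    [0,0.02,0.039,0,0,0,0],
    [0,0.02,0.039,-0.04,0,0,0],
    [0,0.02,0.039,-0.08,0,0,0],
    [0,0.02,0.039,-0.1,0,0,0],
    [0,0.02,0.039,-0.1,0,0,0],
    [-1,0.02,0.039,-0.1,0,0,0],
    [-1,0.02,0.039,-0.1,0,0,0],
    [-1,0.02,0.039,-0.1,0,0,0],
    [-1,0.02,0.039,-0.1,0,0,0],
    [-1,0.02,0.039,-0.1,0,0,0],
  ],
  newtons=25,
)

```text
time: 2.65
ee_pos: [0.4874, 0.0098, 0.1337]
orientation: [0.516, 0.487, 0.512, -0.484]
contact_force: [5.1, -1.5, -2.1]
grip_width: 0.128
```

```bash
python3 - <<'E'
import numpy as np
for t in np.arange(.14,1.7,.14):
    x=-.225*np.cos(t)+.048*np.sin(t)+.225;z=.225*np.sin(t)+.048*np.cos(t)-.048
    print(round(t,2),np.round([x*.998,x*.058,z],3).tolist())
E
```

```text
0.14 [0.009, 0.001, 0.031]
0.28 [0.022, 0.001, 0.06]
0.42 [0.039, 0.002, 0.088]
0.56 [0.06, 0.003, 0.112]
0.7 [0.084, 0.005, 0.134]
0.84 [0.11, 0.006, 0.152]
0.98 [0.139, 0.008, 0.166]
1.12 [0.17, 0.01, 0.175]
1.26 [0.201, 0.012, 0.181]
1.4 [0.234, 0.014, 0.182]
1.54 [0.266, 0.015, 0.178]
1.68 [0.297, 0.017, 0.17]
```

Request:
jog_arm(
  deltas=[
    [-1,0.009,0.001,0.031,0,0,0],
    [-1,0.022,0.001,0.06,0,0,0],
    [-1,0.039,0.002,0.088,0,0,0],
    [-1,0.06,0.003,0.112,0,0,0],
    [-1,0.084,0.005,0.134,0,0,0],
  ],
)

```text
time: 3.15
ee_pos: [0.5672, 0.0145, 0.2668]
orientation: [0.514, 0.484, 0.515, -0.487]
contact_force: [-0.9, -4.2, -5.4]
grip_width: 0.124
```

Request:
jog_arm(
  deltas=[
    [-1,0.026,0.001,0.018,0,0,0],
    [-1,0.055,0.003,0.032,0,0,0],
    [-1,0.086,0.005,0.041,0,0,0],
    [-1,0.117,0.007,0.047,0,0,0],
    [-1,0.15,0.009,0.048,0,0,0],
    [-1,0.182,0.01,0.044,0,0,0],
    [-1,0.195,0.011,0.041,0,0,0],
  ],
)

```text
time: 3.85
ee_pos: [0.7671, 0.026, 0.3092]
orientation: [0.516, 0.487, 0.512, -0.484]
contact_force: [0.4, -1.4, 2.1]
grip_width: 0.127
```

Request:
jog_arm(
  deltas=[
    [-0.3,0,0,0,0,0,0],
    [-0.3,0,0,0,0,0,0],
    [-0.3,0,0,0,0,0,0],
    [-0.3,0,0,0.05,0,0,0],
    [-0.3,0,0,0.1,0,0,0],
    [-0.3,-0.04,0,0.12,0,0,0],
    [-0.3,-0.09,0,0.12,0,0,0],
    [-0.3,-0.14,0,0.12,0,0,0],
    [-0.3,-0.19,0,0.12,0,0,0],
    [-0.3,-0.24,0,0.1,0,0,0],
    [-0.3,-0.26,0,0.06,0,0,0],
    [-0.3,-0.26,0,0.03,0,0,0],
  ],
)

```text
time: 5.05
ee_pos: [0.4981, 0.0268, 0.3353]
orientation: [0.514, 0.485, 0.515, -0.486]
contact_force: [0.5, -0.2, 0.3]
grip_width: 0.349
```

```bash
python3 - <<'E'
from h import *
s=manip.sense();print(s['ee_pos'],s['contact_force'],s['time'])
w=cap('wrist');T=manip.camera_info('wrist')['T']
t=cap('top');S=cap('scene')
cv2.imwrite('pics/w2.png',w[:,:,::-1])
np.save('w2T.npy',T);cv2.imwrite('pics/t2.png',t[:,:,::-1]);cv2.imwrite('pics/s2.png',S[:,:,::-1])
mont=np.zeros((600,800,3),np.uint8)
mont[:420,:560]=w; mont[420:600,:240]=S[150:330,200:440]; mont[420:600,240:500]=t[130:310,170:430]
cv2.imwrite('pics/m2.png',mont[:,:,::-1])
E
```

```text
[0.49808134 0.02676472 0.33526055] [ 0.51144454 -0.23387398  0.27964183] 5.05
```

View pics/m2.png

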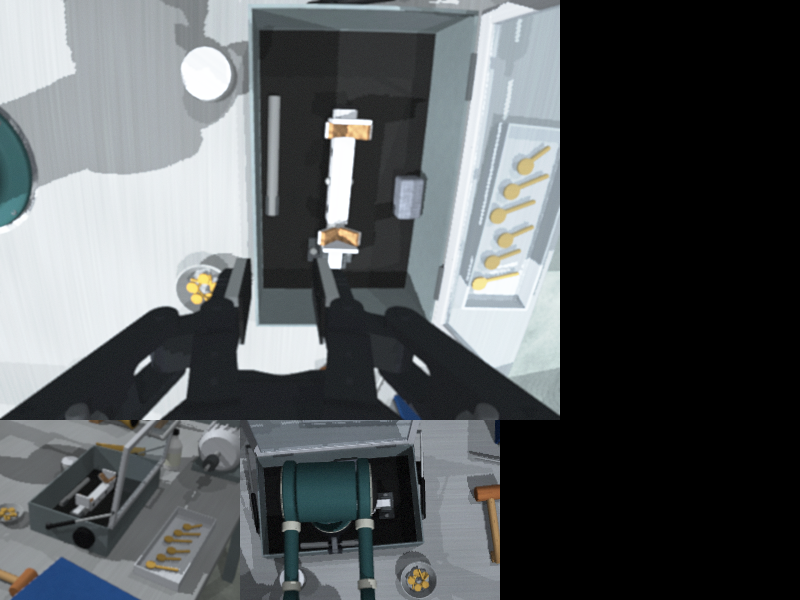

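Request:
jog_arm(
  deltas=[
    [0.2,0.04,-0.006,-0.03,0,0,0],
    [0.2,0.08,-0.012,-0.06,0,0,0],
    [0.2,0.08,-0.012,-0.1,0,0,0],
    [0.2,0.08,-0.012,-0.1,0,0,0],
    [0.2,0.08,-0.012,-0.1,0,0,0],
  ],
)

```text
time: 5.7
ee_pos: [0.5836, 0.0146, 0.2373]
orientation: [0.514, 0.485, 0.515, -0.486]
contact_force: [-0.1, -0.7, 0.8]
grip_width: 0.601
```

```bash
python3 - <<'E'
from h import *
s=manip.sense();print(s['ee_pos'],s['contact_force'],turn(3.3))
w=cap('wrist','w3.png');np.save('w3T.npy',manip.camera_info('wrist')['T'])
print(proj('wrist',[[.5977,.0149,.037],[.5597,.0149,.037],[.5787,.0149,.05],[.5787,.09,.05],[.5787,-.06,.05]]))
u,v=proj('wrist',[[.5787,.0149,.05]])[0].astype(int)
c=w[max(0,v-75):v+75,max(0,u-100):u+100];print(max(0,v-75),max(0,u-100))
cv2.imwrite('pics/w3c.png',cv2.resize(c,None,fx=4,fy=4,interpolation=cv2.INTER_CUBIC)[:,:,::-1])
E
```

```text
[0.58356923 0.01459299 0.23732488] [-0.07211444 -0.67240952  0.77024421] [-0.00117355 -0.00986768 -0.00291582]
[[293.2636943  182.50189676]
 [258.5533416  180.53076761]
 [275.76107888 184.17452565]
 [279.85200165 110.26557782]
 [272.20846702 249.16374642]]
109 175
```

View pics/w3c.png

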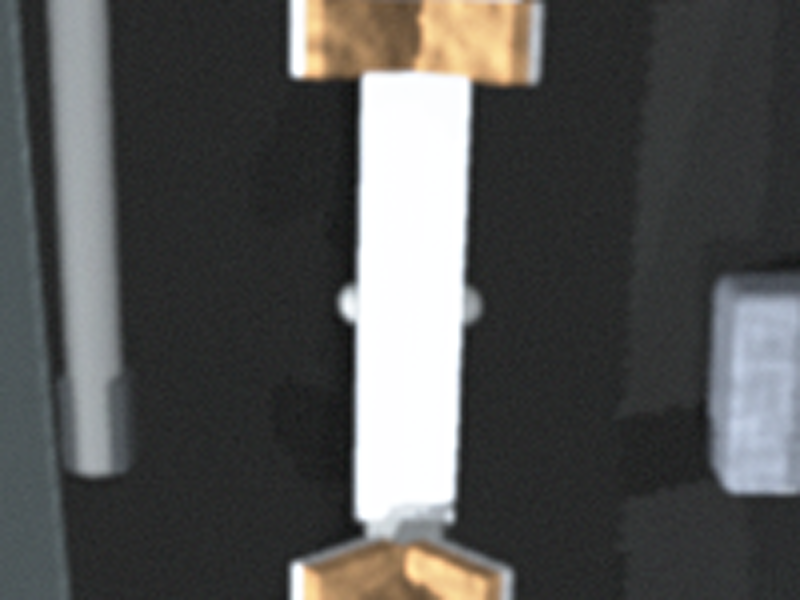

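```bash
python3 - <<'E'
from h import *
f=lambda q:(np.array(q)+.5)/4.+[175-.5,109-.5]
B=onz('wrist',f([[338,302],[482,305]]),.037);print('btn',B,B.mean(0),np.linalg.norm(B[0]-B[1]))
S=onz('wrist',f([[360,85],[472,85],[355.5,505],[457,505]]),.05)
a=(S[0]+S[1])/2;b=(S[2]+S[3])/2;d=a-b;print(S,a,b,'yaw',np.degrees(np.arctan2(-d[0],d[1])))
print('sleeve mid at btn',b+d*(B.mean(0)[1]-b[1])/d[1])
print('corners',onz('wrist',f([[68,475],[130,475],[715,490],[720,285]]),[.008,.008,.03,.03]))
E
```

```text
btn [[0.56047853 0.01092111 0.037     ]
 [0.59992343 0.01236686 0.037     ]] [0.58020098 0.01164399 0.037     ] 0.039471385309073855
[[ 0.56450759  0.07010631  0.05      ]
 [ 0.59261933  0.07174836  0.05      ]
 [ 0.56819883 -0.04327259  0.05      ]
 [ 0.59628862 -0.04164841  0.05      ]] [0.57856346 0.07092734 0.05      ] [ 0.58224373 -0.0424605   0.05      ] yaw 1.859016334179598
sleeve mid at btn [0.58048764 0.01164399 0.05      ]
corners [[ 0.47697473 -0.05554787  0.008     ]
 [ 0.49638639 -0.05439045  0.008     ]
 [ 0.67277289 -0.04064348  0.03      ]
 [ 0.66641585  0.02045613  0.03      ]]
```

Request:
jog_arm(
  deltas=[
    [0.4,-0.0036,-0.002,-0.04,0,0,-0.24],
    [0.4,-0.0036,-0.002,-0.08,0,0,-0.24],
    [0.4,-0.0036,-0.002,-0.12,0,0,-0.24],
    [0.4,-0.0036,-0.002,-0.15,0,0,-0.24],
    [0.4,-0.0036,-0.002,-0.18,0,0,-0.24],
    [0.4,-0.0036,-0.002,-0.2,0,0,-0.24],
    [0.4,-0.0036,-0.002,-0.219,0,0,-0.24],
    [0.4,-0.0036,-0.002,-0.219,0,0,-0.24],
    [0.4,-0.0036,-0.002,-0.219,0,0,-0.24],
  ],
  newtons=60,
)

```text
time: 6.65
ee_pos: [0.5819, 0.0126, 0.0201]
orientation: [0.509, 0.493, 0.507, -0.491]
contact_force: [0.7, -0.7, 0.3]
grip_width: 0.699
```

```bash
python3 - <<'E'
from h import *
s=manip.sense();print(s['ee_pos'],s['contact_force'],turn(1.9))
w=cap('wrist','w4.png')
E
```

```text
[0.58186312 0.01263277 0.02009149] [ 0.66068625 -0.65693291  0.30694064] [0.00057891 0.03729183 0.00160883]
```

View pics/w4.png

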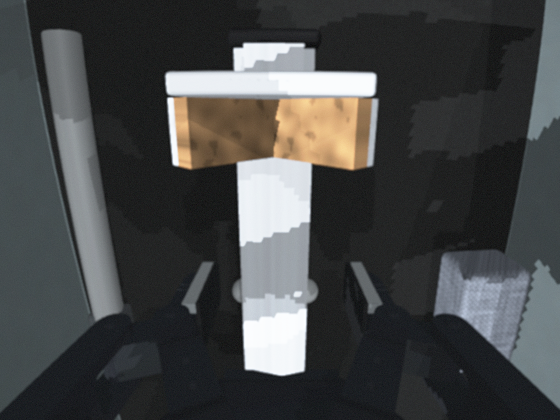

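Request:
jog_arm(
  deltas=[
    [0.4,-0.002,0,-0.002,0,0,0],
    [0.4,-0.002,0,-0.002,0,0,0],
    [-1,-0.002,0,-0.002,0,0,0],
    [-1,-0.002,0,-0.002,0,0,0],
    [-1,-0.002,0,-0.002,0,0,0],
    [-1,-0.002,0,-0.002,0,0,0],
    [-1,-0.002,0,-0.002,0,0,0],
    [-1,-0.002,0,-0.002,0,0,0],
  ],
  newtons=60,
)

```text
time: 7.5
ee_pos: [0.5788, 0.0125, 0.0164]
orientation: [0.509, 0.492, 0.507, -0.491]
contact_force: [0.6, 1.0, 5.6]
grip_width: 0.295
```

Request:
jog_arm(
  deltas=[
    [-1,0,0.003,0,0,0,0],
    [-1,0,0.006,0,0,0,0],
    [-1,0,0.009,0,0,0,0],
    [-1,0,0.012,0,0,0,0],
  ],
)

```text
time: 7.9
ee_pos: [0.5786, 0.022, 0.0163]
orientation: [0.509, 0.491, 0.507, -0.492]
contact_force: [-0.7, -8.7, 7.3]
grip_width: 0.297
```

Request:
jog_arm(
  deltas=[
    [-1,0,0.005,0,0,0,0],
    [-1,-0.001,0.01,0,0,0,0],
    [-1,-0.001,0.015,0,0,0,0],
    [-1,-0.001,0.02,0,0,0,0],
    [-1,-0.001,0.024,0,0,0,0],
  ],
)

```text
time: 8.4
ee_pos: [0.5779, 0.0473, 0.0164]
orientation: [0.509, 0.492, 0.507, -0.492]
contact_force: [0.1, -1.9, 6.1]
grip_width: 0.295
```

Request:
jog_arm(
  deltas=[
    [-1,0,0.001,0,0,0,0],
    [-1,0,0.002,0,0,0,0],
    [-1,0,0.003,0,0,0,0],
    [-1,0,0.004,0,0,0,0],
  ],
)

```text
time: 8.8
ee_pos: [0.5778, 0.0521, 0.0164]
orientation: [0.509, 0.492, 0.507, -0.491]
contact_force: [-0.2, -2.5, 6.0]
grip_width: 0.296
```

Request:
jog_arm(
  deltas=[
    [-1,0,0.001,0,0,0,0],
    [-1,0,0.001,0,0,0,0],
    [-1,0,0.002,0,0,0,0],
    [-1,0,0.002,0,0,0,0],
  ],
)

```text
time: 9.2
ee_pos: [0.5777, 0.0536, 0.0163]
orientation: [0.509, 0.492, 0.507, -0.492]
contact_force: [0.3, -4.6, 6.7]
grip_width: 0.293
```

```bash
python3 - <<'E'
from h import *
s=manip.sense();print(s['ee_pos'],s['contact_force'],s['time'])
w=cap('wrist','w5.png')
E
```

```text
[0.57770373 0.05356482 0.01632645] [ 0.28308684 -4.5919196   6.6617076 ] 9.2
```

View pics/w5.png

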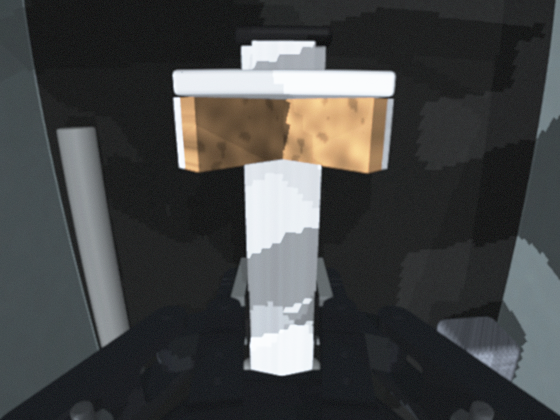

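Request:
jog_arm(
  deltas=[
    [-1,0,0.001,0,0,0,0],
    [-1,0,0.002,0,0,0,0],
    [-1,0,0.002,0,0,0,0],
  ],
)

```text
time: 9.55
ee_pos: [0.5777, 0.0539, 0.0164]
orientation: [0.51, 0.491, 0.507, -0.492]
contact_force: [-0.2, -10.4, 6.9]
grip_width: 0.295
```

Request:
jog_arm(
  deltas=[
    [-1,0,-0.002,0,0,0,0],
    [0.3,0,-0.002,0,0,0,0],
    [0.3,0,-0.002,0,0,0,0],
    [0.3,0,-0.002,0,0,0,0],
    [0.3,0,-0.002,0.03,0,0,0],
    [0.3,0,-0.002,0.07,0,0,0],
    [0.3,0,-0.002,0.12,0,0,0],
    [0.3,0,-0.02,0.17,0,0,0],
    [0.3,0,-0.04,0.22,0,0,0],
    [0.3,0,-0.04,0.22,0,0,0],
    [0.3,0,-0.04,0.22,0,0,0],
  ],
)

```text
time: 10.65
ee_pos: [0.5781, 0.0163, 0.2378]
orientation: [0.509, 0.493, 0.507, -0.491]
contact_force: [0.2, -0.2, -0.5]
grip_width: 0.65
```

```bash
python3 - <<'E'
from h import *
s=manip.sense();print(s['ee_pos'],s['contact_force'],turn(1.9),s['time'])
w=cap('wrist','w6.png');np.save('w6T.npy',manip.camera_info('wrist')['T'])
t=cap('top','t6.png')
u,v=proj('wrist',[[.58,.03,.05]])[0].astype(int)
y0,x0=max(0,v-85),max(0,u-70)
c=w[y0:v+65,x0:u+70];print(y0,x0)
m=np.zeros((600,800,3),np.uint8);c=cv2.resize(c,None,fx=4,fy=4,interpolation=cv2.INTER_CUBIC);m[:600,:560]=c[:600]
m[:420,560:]=cv2.resize(t[205:310,100:160],None,fx=4,fy=4)
cv2.imwrite('pics/w6c.png',m[:,:,::-1])
E
```

```text
[0.57806939 0.01625993 0.23782981] [ 0.17857351 -0.1993389  -0.49272102] [-0.00029365  0.04654129  0.01020601] 10.65
88 216
```

View pics/w6c.png

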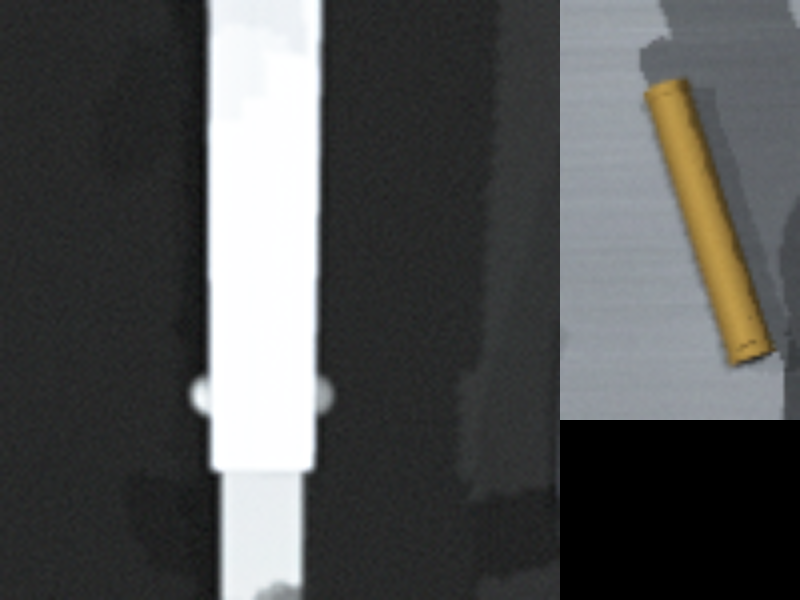

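Request:
jog_arm(
  deltas=[
    [0.6,-0.1,0.356,0,0,0,17.7],
    [0.6,-0.1,0.356,0,0,0,17.7],
    [0.6,-0.1,0.356,0,0,0,17.7],
    [0.6,-0.1,0.356,0,0,0,17.7],
    [0.6,-0.1,0.356,0,0,0,17.7],
    [0.6,-0.1,0.356,0,0,0,17.7],
    [0.6,-0.1,0.356,0,0,0,17.7],
    [0.6,-0.1,0.356,0,0,0,17.7],
    [0.6,-0.1,0.356,0,0,0,17.7],
    [0.6,-0.1,0.356,0,0,0,17.7],
    [0.6,-0.1,0.356,0,0,0,17.7],
    [0.6,-0.1,0.356,0,0,0,17.7],
  ],
  newtons=40,
)

```text
time: 11.95
ee_pos: [0.4745, 0.3723, 0.2313]
orientation: [0.699, -0.096, 0.703, 0.094]
contact_force: [-0.1, -0.0, -0.1]
grip_width: 0.801
```

```bash
python3 - <<'E'
from h import *
T6=np.load('w6T.npy');o=manip.camera_info
ci=manip.camera_info
def ci2(n):
    d=dict(ci(n)); 
    d['T']=T6
    return d
manip_ci=manip.camera_info
import h
class M: pass
f=lambda q:(np.array(q)+.5)/4.+[216-.5,88-.5]
h.manip=M();h.manip.camera_info=ci2
B=onz('wrist',f([[189,396],[335,396]]),.037);print('btn',B,B.mean(0))
S=onz('wrist',f([[210.5,150],[321,150],[212,460],[315,460]]),.05);a=(S[0]+S[1])/2;b=(S[2]+S[3])/2;d=a-b
print(a,b,np.degrees(np.arctan2(-d[0],d[1])),'end',onz('wrist',f([[262,470]]),.05))
h.manip=manip
s=manip.sense();print(s['ee_pos'],s['joints'][5],turn(108.3),s['time'])
w=cap('wrist','w7.png')
hsv=cv2.cvtColor(w,cv2.COLOR_RGB2HSV);m=cv2.inRange(hsv,(10,100,60),(32,255,255))
for c in sorted(cv2.findContours(m,0,1)[0],key=cv2.contourArea)[-3:]:
    r=cv2.minAreaRect(c);P=onz('wrist',cv2.boxPoints(r),.015);print(np.round(r[0]+r[1],1),P.mean(0),[np.round(np.linalg.norm(P[i]-P[i-1]),4) for i in(1,2)],[np.degrees(np.arctan2(*(P[i]-P[i-1])[1::-1])) for i in(1,2)])
E
```

```text
btn [[0.55641493 0.01185882 0.037     ]
 [0.59603922 0.01317137 0.037     ]] [0.57622707 0.01251509 0.037     ]
[0.57498715 0.07810128 0.05      ] [ 0.57709805 -0.00178975  0.05      ] 1.513535722418965 end [[ 0.57679139 -0.0045692   0.05      ]]
[0.47450578 0.37226412 0.23133621] -1.2165523403649063 [ 0.0355348  -0.04987733  0.47625356] 11.95
[ 20.5 237.    7.   16. ] [0.63202414 0.07031686 0.015     ] [np.float64(0.0227), np.float64(0.0099)] [np.float64(-179.35784410601588), np.float64(106.29378343941805)]
[278.  179.1 170.3  28.2] [0.47969897 0.36811001 0.015     ] [np.float64(0.0299), np.float64(0.1987)] [np.float64(107.80121662191857), np.float64(18.46593273334671)]
[499. 178. 356. 120.] [0.4296272  0.64108115 0.015     ] [np.float64(0.1344), np.float64(0.476)] [np.float64(110.05669886492326), np.float64(30.467041185635413)]
```

Request:
jog_arm(
  deltas=[
    [0.6,0.004,-0.002,-0.05,0,0,0],
    [0.6,0.004,-0.002,-0.09,0,0,0],
    [0.6,0.004,-0.002,-0.09,0,0,0],
    [0.6,0.004,-0.002,-0.09,0,0,0],
  ],
)

```text
time: 12.4
ee_pos: [0.4789, 0.3698, 0.143]
orientation: [0.699, -0.093, 0.703, 0.091]
contact_force: [0.1, 0.4, 0.9]
grip_width: 0.798
```

```bash
python3 - <<'E'
from h import *
s=manip.sense();print(s['ee_pos'],s['joints'][5],turn(108.4),s['time'])
w=cap('wrist','w8.png')
hsv=cv2.cvtColor(w,cv2.COLOR_RGB2HSV);m=cv2.inRange(hsv,(10,100,60),(32,255,255))
for c in sorted(cv2.findContours(m,0,1)[0],key=cv2.contourArea)[-3:]:
    r=cv2.minAreaRect(c);P=onz('wrist',cv2.boxPoints(r),.015);print(np.round(r[0]+r[1],1),P.mean(0),[np.round(np.linalg.norm(P[i]-P[i-1]),4) for i in(1,2)],[np.degrees(np.arctan2(*(P[i]-P[i-1])[1::-1])) for i in(1,2)])
E
```

```text
[0.47888813 0.36976766 0.14296105] -1.2155220975774832 [ 0.03071954 -0.04270346  0.57485393] 12.4
[540.5 297.5  63.   37. ] [0.51149302 0.65738337 0.015     ] [np.float64(0.0416), np.float64(0.0814)] [np.float64(103.6167765234239), np.float64(32.73313169836031)]
[524.5 179.5 117.   69. ] [0.40539908 0.57871859 0.015     ] [np.float64(0.0649), np.float64(0.1135)] [np.float64(106.98222949181238), np.float64(29.72959004317651)]
[280.1 193.6 221.5  38.2] [0.4839033  0.36966165 0.015     ] [np.float64(0.0305), np.float64(0.204)] [np.float64(107.09591415801756), np.float64(18.13667527692972)]
```

View pics/w8.png

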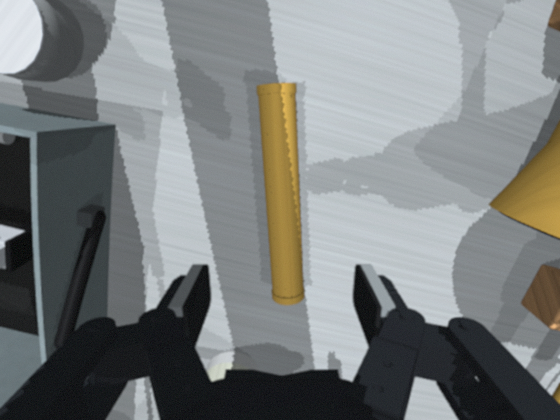

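```bash
python3 - <<'E'
from h import *
print(manip.camera_info('wrist')['T'][:3,3])
P=onz('wrist',[[277,85],[289,302]],.03);print(P,P.mean(0),np.linalg.norm(P[0]-P[1]),np.degrees(np.arctan2(*(P[0]-P[1])[1::-1])))
b=cv2.imread('pics/t6.png');hsv=cv2.cvtColor(b,cv2.COLOR_BGR2HSV)
m=cv2.inRange(hsv,(10,100,60),(32,255,255));m[:,:110]=0;m[:,165:]=0;m[:210]=0;m[310:]=0
c=max(cv2.findContours(m,0,1)[0],key=cv2.contourArea);q=cv2.boxPoints(cv2.minAreaRect(c))
for z in(.015,.03):print(onz('top',q,z).mean(0))
E
```

```text
[0.4048787  0.34954941 0.28893169]
[[0.38858935 0.34145756 0.03      ]
 [0.56834589 0.40044961 0.03      ]] [0.47846762 0.37095358 0.03      ] 0.18918899403126918 -161.83133031021438
[0.47710465 0.37291473 0.015     ]
[0.47593824 0.36886379 0.03      ]
```

Request:
jog_arm(
  deltas=[
    [0.6,-0.001,0.001,-0.03,0,0,0.54],
    [0.6,-0.001,0.001,-0.07,0,0,0.54],
    [0.6,-0.001,0.001,-0.11,0,0,0.54],
    [0.6,-0.001,0.001,-0.13,0,0,0.54],
    [0.6,-0.001,0.001,-0.138,0,0,0.54],
    [0.6,-0.001,0.001,-0.138,0,0,0.54],
    [0.6,-0.001,0.001,-0.138,0,0,0.54],
  ],
)

```text
time: 13.15
ee_pos: [0.4816, 0.373, 0.0099]
orientation: [0.7, -0.111, 0.697, 0.113]
contact_force: [-0.3, -0.2, 1.3]
grip_width: 0.798
```

Request:
jog_arm(
  deltas=[
    [-1,0,0,0,0,0,0],
    [-1,0,0,0,0,0,0],
    [-1,0,0,0,0,0,0],
    [-1,0,0,0,0,0,0],
    [-1,0,0,0,0,0,0],
    [-1,0,0,0,0,0,0],
  ],
)

```text
time: 13.75
ee_pos: [0.4806, 0.3723, 0.0089]
orientation: [0.699, -0.112, 0.697, 0.113]
contact_force: [-1.5, -0.3, 6.0]
grip_width: 0.336
```

Request:
jog_arm(
  deltas=[
    [-1,0,0,0.05,0,0,0],
    [-1,0,0,0.1,0,0,0],
    [-1,0,0,0.15,0,0,-1],
    [-1,0,0,0.2,0,0,-2],
    [-1,0,0,0.24,0,0,-4],
    [-1,0,0,0.24,0,0,-6],
    [-1,0,0,0.24,0,0,-8],
    [-1,0,0,0.24,0,0,-10],
    [-1,0,0,0.24,0,0,-12],
    [-1,0,0,0.24,0,0,-14],
    [-1,0,0,0.24,0,0,-16],
    [-1,0,0,0.24,0,0,-17],
  ],
)

```text
time: 14.95
ee_pos: [0.4791, 0.3711, 0.2464]
orientation: [0.603, 0.368, 0.604, -0.369]
contact_force: [0.7, -0.2, -2.2]
grip_width: 0.334
```

Request:
jog_arm(
  deltas=[
    [-1,0,-0.04,0,0,0,0],
    [-1,0,-0.08,0,0,0,0],
    [-1,0,-0.12,0,0,0,0],
    [-1,0,-0.16,0,0,0,0],
    [-1,0,-0.2,0,0,0,0],
    [-1,0.02,-0.24,0,0,0,0],
    [-1,0.05,-0.28,0,0,0,0],
    [-1,0.08,-0.31,0,0,0,0],
    [-1,0.098,-0.342,0,0,0,0],
    [-1,0.098,-0.342,0,0,0,0],
    [-1,0.098,-0.342,0,0,0,0],
  ],
)

```text
time: 16.05
ee_pos: [0.5772, 0.0288, 0.2463]
orientation: [0.603, 0.367, 0.605, -0.368]
contact_force: [-1.5, 1.2, -2.0]
grip_width: 0.329
```

```bash
python3 - <<'E'
from h import *
s=manip.sense();print(s['ee_pos'],s['contact_force'],s['grip_width'],s['joints'],turn(1.6),s['time'])
w=cap('wrist','w9.png')
E
```

```text
[0.57719921 0.02879862 0.24632756] [-1.48793061  1.19071411 -1.95846613] 0.3290218207204603 [ 6.50193561e-03  7.33508472e-02  1.79695609e+00  4.36548054e-04
  1.27337944e+00 -4.71383708e-01] [-0.00829294 -0.0188129  -4.29557761] 16.05
```

View pics/w9.png

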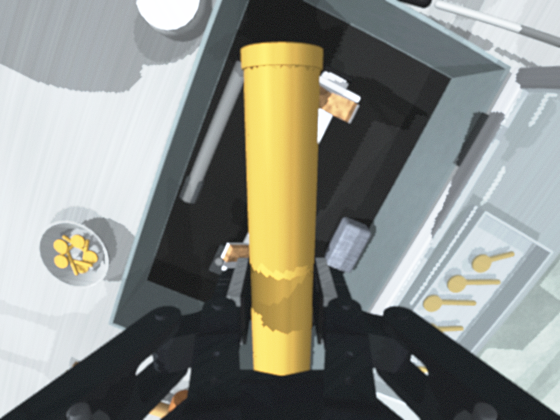

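Request:
jog_arm(
  deltas=[
    [-1,0,0,0,0,0,-1.4],
    [-1,0,0,0,0,0,-2.8],
    [-1,0,0,-0.02,0,0,-4.1],
    [-1,0,0,-0.04,0,0,-4.3],
    [-1,0,0,-0.07,0,0,-4.3],
    [-1,0,0,-0.09,0,0,-4.3],
    [-1,0,0,-0.09,0,0,-4.3],
    [-1,0,0,-0.09,0,0,-4.3],
  ],
)

```text
time: 16.9
ee_pos: [0.5769, 0.0306, 0.1573]
orientation: [0.507, 0.492, 0.508, -0.492]
contact_force: [1.3, 1.0, -1.5]
grip_width: 0.336
```

```bash
python3 - <<'E'
from h import *
s=manip.sense();print(s['ee_pos'],s['contact_force'],s['grip_width'],turn(1.6),s['time'])
w=cap('wrist','w10.png');np.save('w10T.npy',manip.camera_info('wrist')['T'])
z=s['ee_pos'][2]+.006
hsv=cv2.cvtColor(w,cv2.COLOR_RGB2HSV);m=cv2.inRange(hsv,(10,100,60),(32,255,255))
m[:,:200]=0;m[:,360:]=0
for r in range(20,260,20):
    x=np.where(m[r])[0]
    if len(x):print(r,x.min(),x.max(),end=' | ')
r=np.where(m[:,282])[0].min();print('end row',r)
print('end@top',onz('wrist',[[282,r]],z+.015),'end@axis',onz('wrist',[[282,r]],z))
for nm,p in(('grasp axis pts',[[0,0]]),):pass
a=s['ee_pos'];print(proj('wrist',[[a[0]-.0027,a[1]+.095,z+.015],[a[0]-.0027,a[1]+.0979,z+.015]]))
print(proj('wrist',[[.5783+.0013,.0325-.1,.089],[.5783-.003,.0325+.1,.089]]))
E
```

```text
[0.57692904 0.0306408  0.15731351] [ 1.33239931  1.01607582 -1.528086  ] 0.33588088103899105 [-0.00157042 -0.00940781 -0.03056655] 16.9
60 240 322 | 80 245 322 | 100 243 319 | 120 244 319 | 140 245 318 | 160 245 317 | 180 246 317 | 200 246 316 | 220 247 315 | 240 248 314 | end row 41
end@top [[0.57471542 0.13028497 0.17831351]] end@axis [[0.57468011 0.13309609 0.16331351]]
[[280.20450076  55.03250884]
 [280.45825163  46.26467392]]
[[279.75127598 337.91732635]
 [282.53624753  66.44830416]]
```

View pics/w10.png

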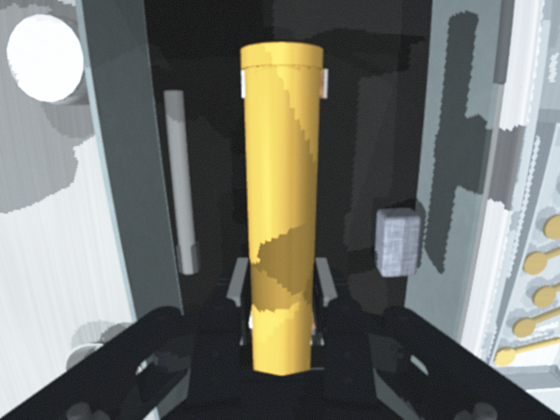

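```bash
python3 - <<'E'
from h import *
w=cv2.imread('pics/w10.png')
for c in(242,243,325,326,327):print(c,[int(v) for v in w[60:108:2,c].mean(1)])
print(onz('wrist',[[243,r] for r in(66,68,70,72,95,98)],.089))
b=cv2.imread('pics/w6.png');T6=np.load('w6T.npy')
hsv=cv2.cvtColor(b,cv2.COLOR_BGR2HSV);m=cv2.inRange(hsv,(8,80,60),(30,255,255));m[:,:200]=0;m[:,360:]=0
import h
class M:pass
h.manip=M();h.manip.camera_info=lambda n:{**manip.camera_info(n),'T':T6}
for c in sorted(cv2.findContours(m,0,1)[0],key=cv2.contourArea)[-2:]:
    x,y,ww,hh=cv2.boundingRect(c);print(x,y,ww,hh);print(onz('wrist',[[x,y],[x+ww,y],[x,y+hh],[x+ww,y+hh]],.083))
E
```

```text
242 [175, 173, 172, 171, 141, 214, 248, 247, 237, 239, 240, 244, 237, 243, 245, 246, 246, 247, 240, 99, 26, 30, 31, 35]
243 [184, 183, 182, 179, 140, 217, 249, 249, 245, 246, 248, 250, 250, 254, 254, 254, 254, 255, 254, 127, 58, 58, 59, 55]
325 [39, 39, 39, 37, 100, 193, 197, 199, 198, 199, 201, 201, 198, 199, 198, 198, 199, 199, 192, 112, 37, 39, 41, 37]
326 [40, 41, 41, 36, 98, 191, 193, 196, 194, 193, 189, 180, 181, 178, 170, 171, 169, 161, 160, 97, 39, 43, 44, 42]
327 [40, 39, 39, 36, 81, 149, 147, 150, 146, 141, 137, 128, 127, 127, 118, 115, 107, 99, 102, 67, 37, 39, 38, 39]
[[0.55102398 0.13207364 0.089     ]
 [0.55102784 0.13091259 0.089     ]
 [0.55103156 0.12974881 0.089     ]
 [0.55103514 0.12858229 0.089     ]
 [0.55106618 0.11495836 0.089     ]
 [0.55106887 0.1131514  0.089     ]]
257 246 49 24
[[ 0.5538122  -0.03805515  0.083     ]
 [ 0.60268469 -0.03644517  0.083     ]
 [ 0.55404783 -0.06485766  0.083     ]
 [ 0.60423872 -0.06320857  0.083     ]]
254 61 57 24
[[0.54921099 0.13225468 0.083     ]
 [0.59761043 0.13388541 0.083     ]
 [0.54946133 0.11277817 0.083     ]
 [0.59868934 0.11443211 0.083     ]]
```

Request:
jog_arm(
  deltas=[
    [-1,0.0015,-0.0028,0,0,0,0],
    [-1,0.0015,-0.0028,-0.02,0,0,0],
    [-1,0.0015,-0.0028,-0.04,0,0,0],
    [-1,0.0015,-0.0028,-0.055,0,0,0],
    [-1,0.0015,-0.0028,-0.065,0,0,0],
    [-1,0.0015,-0.0028,-0.072,0,0,0],
    [-1,0.0015,-0.0028,-0.078,0,0,0],
    [-1,0.0015,-0.0028,-0.08,0,0,0],
    [-1,0.0015,-0.0028,-0.08,0,0,0],
  ],
)

```text
time: 17.85
ee_pos: [0.5793, 0.0267, 0.0773]
orientation: [0.507, 0.493, 0.507, -0.493]
contact_force: [0.7, -0.4, -2.1]
grip_width: 0.333
```

Request:
jog_arm(
  deltas=[
    [-1,0,0,-0.002,0,0,0],
    [-1,0,0,-0.003,0,0,0],
    [-1,0,0,-0.004,0,0,0],
    [-1,0,0,-0.004,0,0,0],
  ],
)

```text
time: 18.25
ee_pos: [0.5793, 0.0268, 0.0739]
orientation: [0.507, 0.493, 0.507, -0.492]
contact_force: [-1.8, -0.6, 2.7]
grip_width: 0.334
```

Request:
jog_arm(
  deltas=[
    [-1,0,0,-0.001,0,0,0],
    [-1,0,0,-0.001,0,0,0],
  ],
)

```text
time: 18.45
ee_pos: [0.5794, 0.0268, 0.0738]
orientation: [0.507, 0.493, 0.507, -0.492]
contact_force: [-3.7, 0.6, 8.3]
grip_width: 0.327
```

```bash
python3 - <<'E'
from h import *
s=manip.sense();print(s['ee_pos'],s['contact_force'])
w=cap('wrist','w11.png')
E
```

```text
[0.579373   0.02676342 0.0738127 ] [-3.66825972  0.56078886  8.28188702]
```

Request:
jog_arm(
  deltas=[
    [-0.15,0,0,0.001,0,0,0],
    [0.1,0,0,0.001,0,0,0],
    [0.3,0,0,0.001,0,0,0],
    [0.3,0,0,0.001,0,0,0],
    [0.3,0,0,0.001,0,0,0],
    [0.3,0,0,0.03,0,0,0],
    [0.3,0,0,0.07,0,0,0],
    [0.3,0,0,0.12,0,0,0],
    [0.3,-0.05,-0.04,0.16,0,0,0],
    [0.3,-0.08,-0.07,0.18,0,0,0],
    [0.3,-0.08,-0.07,0.18,0,0,0],
  ],
)

```text
time: 19.6
ee_pos: [0.4983, -0.0448, 0.2552]
orientation: [0.508, 0.493, 0.506, -0.492]
contact_force: [0.0, 0.0, -0.7]
grip_width: 0.648
```

```bash
python3 - <<'E'
from h import *
s=manip.sense();print(s['ee_pos'],s['contact_force'],s['time'])
w=cap('wrist','w12.png');S=cap('scene','s12.png')
hsv=cv2.cvtColor(w,cv2.COLOR_RGB2HSV);m=cv2.inRange(hsv,(12,110,60),(32,255,255))
for c in sorted(cv2.findContours(m,0,1)[0],key=cv2.contourArea)[-4:]:
    r=cv2.minAreaRect(c);P=onz('wrist',cv2.boxPoints(r),.086);print(np.round(r[0]+r[1]+(r[2],),1),P.mean(0),[np.round(np.linalg.norm(P[i]-P[i-1]),4) for i in(1,2)],[np.degrees(np.arctan2(*(P[i]-P[i-1])[1::-1])) for i in(1,2)])
print(proj('wrist',[[.5783,.0325,.079],[.5757,.1275,.079],[.581,-.0625,.079]]))
# lid: compare with earlier open picture
p=cv2.imread('pics/s2.png').astype(int)[:,:,::-1];d=np.abs(p-S.astype(int)).sum(2)>90
d=d.astype(np.uint8)
for c in cv2.findContours(d,0,1)[0]:
    if cv2.contourArea(c)>60:print('diff',cv2.boundingRect(c))
E
```

```text
[ 0.49830278 -0.04484756  0.25520402] [ 0.00197118  0.00640237 -0.69699646] 19.6
[341.5 372.5  11.    9.   90. ] [ 0.58066921 -0.27645559  0.086     ] [np.float64(0.0112), np.float64(0.0179)] [np.float64(0.3551626529544231), np.float64(-84.11951046004125)]
[184.  271.7  25.1  37.7  43.7] [ 0.39560029 -0.1403037   0.086     ] [np.float64(0.0461), np.float64(0.0272)] [np.float64(47.267710792672155), np.float64(-47.29714052990527)]
[367.2 105.9  53.4 214.4   2.6] [0.57827361 0.03011969 0.086     ] [np.float64(0.1946), np.float64(0.047)] [np.float64(91.59990300285878), np.float64(0.8638551874177948)]
[[366.09198861 111.17854358]
 [372.61981018   1.73898836]
 [359.34935119 206.23036462]]
diff (280, 193, 40, 38)
diff (330, 177, 16, 9)
diff (296, 173, 28, 9)
diff (127, 118, 17, 34)
diff (238, 70, 60, 97)
diff (175, 41, 14, 48)
diff (273, 0, 28, 61)
diff (223, 0, 65, 73)
diff (185, 0, 55, 17)
diff (166, 0, 13, 17)
diff (140, 0, 25, 93)
```

Request:
jog_arm(
  deltas=[
    [0.3,0.03,0.03,0.03,0,0,0],
    [0.3,0.06,0.06,0.06,0,0,0],
    [0.3,0.08,0.06,0.08,0,0,0],
    [0.3,0.08,0.06,0.08,0,0,0],
    [0.3,0.08,0.06,0.08,0,0,0],
  ],
)

```text
time: 20.2
ee_pos: [0.5794, 0.0174, 0.331]
orientation: [0.507, 0.492, 0.508, -0.493]
contact_force: [-0.4, 0.3, 0.1]
grip_width: 0.654
```

```bash
python3 - <<'E'
from h import *
s=manip.sense();print(s['ee_pos'],s['time'])
w=cap('wrist','w13.png')
hsv=cv2.cvtColor(w,cv2.COLOR_RGB2HSV)
print(proj('wrist',[[.5783,.0325,.079],[.5757,.1275,.079],[.581,-.0625,.079]]))
u=int(proj('wrist',[[.5783,.0325,.079]])[0][0])
pr=[(r,)+tuple(int(v) for v in hsv[r,u]) for r in range(40,320,3)]
print(pr)
m=cv2.inRange(hsv,(12,110,60),(32,255,255))
for r in range(50,300,12):
    x=np.where(m[r,u-60:u+60])[0]+u-60
    if len(x):print(r,x.min(),x.max(),end=' | ')
E
```

```text
[0.57937707 0.01743395 0.33095068] 20.2
[[282.67291062 161.10162423]
 [283.04183051  78.77782752]
 [282.41726979 233.40676193]]
[(40, 105, 19, 54), (43, 90, 15, 50), (46, 83, 20, 51), (49, 90, 5, 48), (52, 100, 16, 47), (55, 0, 0, 44), (58, 150, 11, 47), (61, 108, 21, 146), (64, 102, 5, 253), (67, 108, 22, 196), (70, 100, 3, 253), (73, 103, 16, 229), (76, 14, 50, 144), (79, 19, 130, 157), (82, 23, 146, 237), (85, 25, 143, 245), (88, 25, 137, 250), (91, 25, 133, 251), (94, 26, 133, 251), (97, 25, 137, 251), (100, 25, 133, 251), (103, 26, 131, 251), (106, 25, 135, 251), (109, 26, 136, 251), (112, 25, 135, 251), (115, 25, 134, 251), (118, 25, 135, 251), (121, 25, 137, 251), (124, 25, 136, 251), (127, 25, 136, 251), (130, 25, 135, 251), (133, 25, 136, 251), (136, 25, 139, 250), (139, 25, 138, 250), (142, 25, 134, 250), (145, 25, 139, 250), (148, 25, 137, 250), (151, 25, 137, 250), (154, 25, 137, 250), (157, 25, 139, 250), (160, 25, 139, 250), (163, 25, 137, 250), (166, 25, 136, 251), (169, 25, 136, 250), (172, 25, 140, 250), (175, 25, 138, 250), (178, 25, 137, 251), (181, 25, 137, 250), 
[... 393 characters left out ...]
251), (241, 102, 5, 255), (244, 90, 1, 254), (247, 90, 1, 254), (250, 90, 1, 255), (253, 90, 1, 255), (256, 90, 1, 255), (259, 0, 0, 255), (262, 105, 24, 85), (265, 0, 0, 34), (268, 40, 24, 32), (271, 60, 7, 36), (274, 90, 8, 34), (277, 126, 39, 33), (280, 90, 23, 34), (283, 95, 30, 93), (286, 102, 33, 99), (289, 97, 34, 97), (292, 98, 32, 97), (295, 98, 29, 98), (298, 90, 27, 94), (301, 96, 37, 96), (304, 100, 32, 95), (307, 101, 29, 96), (310, 99, 35, 96), (313, 93, 32, 96), (316, 98, 31, 98), (319, 97, 32, 209)]
86 262 302 | 98 268 295 | 110 268 294 | 122 268 294 | 134 268 294 | 146 268 294 | 158 268 294 | 170 270 292 | 182 268 293 | 194 268 293 | 206 268 293 | 218 269 293 | 230 265 298 |
```

```bash
python3 - <<'E'
from h import *
P=onz('wrist',[[281,77.5],[281,239.5]],.094);print(P,P.mean(0),np.linalg.norm(P[0]-P[1]))
print('plates z.089',onz('wrist',[[281,r] for r in(61,70,74,76,240,262)],.089)[:,1])
w=cv2.imread('pics/w13.png')
for c in(263,301):print(c,[(r,w[r,c].tolist()) for r in list(range(58,82,2))+list(range(214,262,3))])
E
```

```text
[[ 0.57342196  0.12748758  0.094     ]
 [ 0.57927662 -0.06493316  0.094     ]] [0.57634929 0.03127721 0.094     ] 0.19250978480229522
plates z.089 [ 0.14524931  0.13584486  0.13163321  0.12951979 -0.0677206  -0.09913842]
263 [(58, [28, 31, 27]), (60, [28, 29, 27]), (62, [33, 35, 32]), (64, [28, 29, 27]), (66, [29, 30, 29]), (68, [170, 163, 157]), (70, [255, 255, 253]), (72, [254, 250, 245]), (74, [146, 155, 169]), (76, [100, 144, 183]), (78, [108, 149, 193]), (80, [116, 165, 213]), (214, [41, 41, 40]), (217, [38, 39, 37]), (220, [45, 44, 43]), (223, [116, 138, 165]), (226, [154, 216, 248]), (229, [160, 223, 250]), (232, [133, 178, 221]), (235, [155, 217, 250]), (238, [108, 110, 114]), (241, [217, 208, 199]), (244, [192, 186, 179]), (247, [136, 135, 130]), (250, [88, 83, 80]), (253, [90, 84, 80]), (256, [39, 39, 40]), (259, [41, 42, 39])]
301 [(58, [39, 39, 38]), (60, [42, 41, 39]), (62, [36, 38, 36]), (64, [41, 39, 41]), (66, [36, 35, 36]), (68, [173, 166, 159]), (70, [255, 255, 255]), (72, [255, 255, 255]), (74, [163, 167, 176]), (76, [92, 132, 168]), (78, [89, 125, 161]), (80, [86, 123, 157]), (214, [41, 40, 39]), (217, [39, 40, 37]), (220, [38, 41, 38]), (223, [143, 148, 151]), (226, [166, 176, 188]), (229, [168, 172, 183]), (232, [176, 179, 185]), (235, [167, 173, 180]), (238, [101, 97, 91]), (241, [109, 104, 99]), (244, [171, 168, 161]), (247, [149, 145, 137]), (250, [139, 133, 124]), (253, [140, 133, 124]), (256, [61, 61, 59]), (259, [59, 59, 57])]
```

```bash
python3 -c "
from h import *
s=manip.sense();print(s['contact_force'],s['time']);print(manip.sign_off())"
```

```text
[ 0.28714691  0.03022629 -0.14456825] 20.25
the job is handed in; nothing more can be done
None
```

The lid is open and held by its struts, the rest is locked at the longer hole, and the brass tube lies in both saddles. I handed the job in at about 20 s of robot time; it reports no verdict.

- **Lid:** I swung it by the handle to about 1.6 rad and let go. The pictures taken afterwards show it standing open. I saw no change at the lid in the last scene picture, but did not measure its angle.
- **Rest:** I pinched both buttons and drew the sleeve about 41 mm. It then stopped moving while the pull rose to 10 N. A close view showed both buttons out again and the sleeve end about 18 mm past them, as expected. Once the tube was in place, the stop plates measured about 199 mm apart (200 expected). The buttons were not checked again, because the tube was above them.
- **Tube:** It touched down at an axis height of about 79–80 mm. The last wrist picture put its middle within about 1 mm of the midpoint between the stops. Its angle was 1.7°, against 1.5–1.9° measured for the rest. Across the rest it read about 1–2 mm to one side of my estimate, which is within the calibration error.
- **Other things:** I compared scene pictures from before and after and saw no sign of a bystander moving, but did not measure each one.
- **Disagreements:** My button position estimates differed by up to 4 mm across views, so I used the position where the gripper closed on the sleeve. The 12-picture viewing limit ran out just before I let go of the tube, so the final checks were numerical only.

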